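# Balance the section puck on the dome and hold the ring arm over it

## Task

Balance the wide resin puck flat side down on the top of the steel dome and let go of it. Then swing the spring-return ring arm by its upright pin all the way to its stop, so that the ring stands over the puck, and finish while holding it there: do not let go, or the spring throws it back. The puck must stay balanced on the dome, and the narrow pucks and other things on the table stay where they are.

Things in the scene. Friction and masses are not known exactly. Their poses are not given: they have to be found in the camera images.
- wide_puck: the wide resin puck: flat dark brown cylinder, 34 mm diameter x 16 mm tall, about 35 g, stone chips in its top, upright on the table; origin: centre of its underside, z up
- stand: fixed sample stand: black base plate 150 x 220 x 8 mm with the dome, pivot post and two stop pegs; origin on the table under the dome top, z up. In its frame the plate spans x -75 to 75, y -160 to 60 mm, the pivot axis is at x 30, y -104 mm. Pegs: 10 mm diameter, 90 mm high, 37 mm from the pivot axis, over 70 mm from the dome axis
- dome_top (a point): highest point of the fixed smooth steel dome (spherical, 45 mm radius), 45 mm above the table; a puck set centred on it rocks but stays; 6 mm off-centre tilts it by about 0.16 rad
- pivot_axis (a point): point on the vertical pivot axis of the ring arm, at the height of the arm's top face (83 mm above the table), 108 mm horizontally from the dome's axis; the pivot cap rises to 92 mm at most
- swing_arm (a joint): angle of the ring arm about its vertical pivot, rad: 0 at rest (spring holds it there), 1.22 at the stop; it grows as the arm turns clockwise seen from above. At the stop the arm points from the pivot straight over the dome's top. Spring torque 0.32 N m at rest, 0.74 N m at the stop (2.2 to 5.1 N at the pin).
- ring_mid (a point): centre of the arm's flat ring (60 mm outer, 46 mm inner diameter), level with the arm's top face at 83 mm, 108 mm from the pivot axis; over the dome's top when at the stop. The aluminium arm is level, 14 mm wide, 8 mm thick, underside 75 mm above the table (14 mm clear over a balanced puck)
- pin_mid (a point): on the axis of the upright steel pin at the arm's free end (12 mm diameter, from the arm's top face at 83 mm up to 128 mm above the table), at 108 mm height; 146 mm from the pivot axis, on the far side of the ring. It moves with the arm on a circle about the pivot
- narrow_puck_a: narrow resin puck, 22 mm diameter x 16 mm, same look as the wide one; bystander; origin: centre of its underside
- narrow_puck_b: second narrow resin puck, 22 mm diameter x 16 mm; bystander; origin: centre of its underside
- objective: steel microscope objective standing on the table, 32 mm diameter, 48 mm tall; bystander; origin: centre of its underside
- dish: shallow white dish, 90 mm diameter, 15 mm tall; bystander; origin: centre of its underside
- vial: small amber jar with cap, 28 mm diameter, 55 mm tall; bystander; origin: centre of its underside
- tweezers: steel tweezers lying flat, 115 mm long along their x axis, 8 mm high; bystander; origin: under their middle

How it is judged:
On the way, in this order (a step that is already met when the one before it is completed fails the run):
1. the wide puck lies balanced on the dome, let go, with the ring arm still back (horizontal distance between wide_puck and dome_top below 0.012 m and angle between wide_puck's own z axis and vertical below 0.3 rad and z of wide_puck in the frame of dome_top between -0.006 and 0.008 m and contact force between wide_puck and the arm below 0.05 N and contact force between wide_puck and the fingers below 0.05 N and contact force between wide_puck and stand above 0.08 N and linear speed of wide_puck below 0.03 m/s and value of joint swing_arm below 0.6 rad), for 0.4 s.
2. the ring arm is held against its stop by the fingers, the puck still balanced (horizontal distance between wide_puck and dome_top below 0.012 m and angle between wide_puck's own z axis and vertical below 0.3 rad and z of wide_puck in the frame of dome_top between -0.006 and 0.008 m and contact force between wide_puck and the arm below 0.05 N and contact force between wide_puck and the fingers below 0.05 N and contact force between wide_puck and stand above 0.08 N and value of joint swing_arm above 1.16 rad and contact force between the fingers and swing_arm above 1.5 N), for 0.3 s.
At the end, for the whole second after the job is handed in: Arm joint above 1.16 rad (stop 1.22), still, held by the fingers with over 1.5 N; wide puck untouched by the robot, resting on the dome, underside centre within 12 mm of the dome axis and -6 to +8 mm of its top, tilt under 0.30 rad, slower than 30 mm/s (all of step 2 and velocity of joint swing_arm between -0.15 and 0.15 rad/s and linear speed of wide_puck below 0.03 m/s); the arm keeps its last pose, push and grip.
It fails at once if a bystander is moved by more than 30 mm (distance of any of narrow_puck_a, narrow_puck_b, objective, dish, vial, tweezers from where it was at the start of the episode above 0.03 m).
It also fails if it takes over 58 s, if anything falls off the work surface, if the arm or the gripper's body presses on something with over 40 N, if the wrist force passes 120 N, or if a joint passes its speed limit or range.

## Robot

A 6-joint arm with a two-finger parallel gripper is mounted at the origin on the work surface. World frame = base frame: x ahead of the robot, y to its left, z up, the work surface at z = 0. Lengths are in m, angles in rad, forces in N, time in s.
With the tool pointing down it reaches from about 0.35 to 0.875 m from the base axis. Payload 15.5 kg.
Tool frame: the origin (TCP) lies on the front face of the gripper's body, between the roots of the fingers; the fingertips stand 73 mm ahead of it and the grasp point (between the pads) lies 54 mm ahead of it; z points along the fingers, y is the line along which they close (so a half turn about z gives the same grasp; the last joint's range is limited). The gripper opens to 85 mm and grips with 20 to 120 N. Pads are 22 mm wide; open, the fingers measure 114 mm over their backs; the gripper's body (76 mm by 85 mm) begins 54 mm behind the grasp point. The pads swing forward as they close: fully open they stand 13 mm farther back than shut.
Start: joints at [-1.442, 0.494, 1.345, -0, 1.302, -0.096], TCP at [0.139, -0.609, 0.304] pointing down, gripper open.
Joint ranges: [-2.91, 2.91], [-0.82, 2.16], [0.22, 2.67], [-1.22, 4.37], [0.12, 2.79], [-3.08, 3.08]. Speed limits (rad/s): [1.89, 1.89, 2.57, 3.01, 3.01, 3.01].

## Interface

Orientations are given as a unit quaternion [w, x, y, z].
In Python, from plant import manip, cams gives the robot as it stands.
- The arm moves only by the shell command python3 -m jog 'ROWS' [OPENING] [FORCE]. ROWS is JSON, a list of rows, each a list of 2 entries, a list of its own where there are three numbers: the shift along the tool's x, y, z in units of 30 mm (1.0 is 30 mm), then the turn about the tool's z in units of 5 degrees (1.0 is 5 degrees). In form: [[[dx, dy, dz], yaw], ...]. A call has exactly 10 rows; each row is the pose to reach, as a shift and turn from the pose commanded when the call began, along the tool's axes at that moment; what a row does not reach only later rows make up. A row lasts 1/10 s, in which the tool goes at most 50 mm and 8.59 degrees, less where a joint would pass 70% of its speed; a pose out of reach is approached as far as the arm can. A call with a gripper value outside its range is refused whole. OPENING is the finger opening in mm, from 0 to 85.4, set as the call begins (- or left out, the last holds). The fingers move at their own pace and stop on an object; FORCE is the grip in N (left out, the last holds). Time passes only in rows, so rows that repeat a pose let the fingers close, or fill a call up. It gives the time, the measured TCP pose, the force, the opening and the grip force at its end, in the units of the state.
- manip.get_state(): the state, without advancing time (a new reading comes with each control period).
- cams.read_camera(name): name is "scene" or "side" or "wrist"; returns the picture (480x640x3 uint8, red, green, blue); there is no depth.
- cams.camera_params(name): a dict with "fx", "fy", "cx", "cy" (pixels), "dist_coeffs" ([k1, k2, p1, p2, k3] as OpenCV has them; the pictures are not rectified), "camera_from_world" (4x4, takes a point from world to camera coordinates). Camera axes: x right, y up, looking along -z (the intrinsics and any distortion apply to the point x, -y, -z); pixel columns grow to the right and rows downward; lengths in m; the calibration is good to about 2 mm. A picture is of the moment at which its call begins: read the wrist's pose just before it. camera_params takes no time and is no camera call; for the wrist camera it gives the pose at the moment of the call.
- manip.close_job(): hands the job in; it is judged then, once.
The state is a dict: "time_s": time; "q": joint angles; "dq": joint speeds; "joint_efforts": joint torques, N m; "position": TCP position; "eef_rot": TCP orientation; "force": force on the tool from outside, world axes, zero at the start; "ft_torque": the same for the moment, N m; "width": finger opening in m; "grip_force": force on a finger pad.
Only numpy, scipy, OpenCV 4.12 (cv2) and the standard library are available. Lean on these libraries where they do the work, as an engineer would, in place of code of your own. Each camera call takes 0.05 s, during which the arm holds its last target. There are 200 camera calls.

## Working session

There is one attempt and no reset: what is moved stays moved. The work goes in short steps, Python scripts to look and compute and a shell command to move; the robot and the scene stay as the last step left them, time stands still between calls to the robot, and variables do not carry over. Pictures are saved under pics/ and viewed, at most 10 in all, crops included, and the job is handed in when it is done.

```bash
mkdir -p pics; ls; cat > h.py <<'E'
import numpy as np, cv2
from plant import manip, cams
def params(n):
    p=cams.camera_params(n); K=np.array([[p['fx'],0,p['cx']],[0,p['fy'],p['cy']],[0,0,1.]])
    return K,np.array(p['dist_coeffs'],float),np.array(p['camera_from_world'])
def ray(P,uv):
    K,d,T=P; x,y=cv2.undistortPoints(np.array([[uv]],float),K,d)[0,0]
    v=T[:3,:3].T@np.array([x,-y,-1.]); c=-T[:3,:3].T@T[:3,3]; return c,v/np.linalg.norm(v)
def onz(P,uv,z):
    c,v=ray(P,uv); return c+v*(z-c[2])/v[2]
def tri(rs):
    A=sum(np.eye(3)-np.outer(v,v) for c,v in rs); b=sum((np.eye(3)-np.outer(v,v))@c for c,v in rs)
    return np.linalg.solve(A,b), [np.linalg.norm(np.cross(v,np.linalg.solve(A,b)-c)) for c,v in rs]
def proj(P,X):
    K,d,T=P; p=T[:3,:3]@np.asarray(X,float)+T[:3,3]; p=np.array([p[0],-p[1],-p[2]])
    return cv2.projectPoints(p.reshape(1,3),np.zeros(3),np.zeros(3),K,d)[0].ravel()
def snap(n,f):
    P=params(n); im=cams.read_camera(n); cv2.imwrite(f'pics/{f}.png',im[:,:,::-1]); np.savez(f'pics/{f}.npz',K=P[0],d=P[1],T=P[2]); return P,im
def load(f):
    z=np.load(f'pics/{f}.npz'); return (z['K'],z['d'],z['T'])
E
python3 - <<'E'
from h import *
for n in ('scene','side','wrist'):
    P,_=snap(n,n+'0'); T=P[2]; print(n,P[0][0,0],P[1],-T[:3,:3].T@T[:3,3],-T[2,:3])
s=manip.get_state(); print(s)
E
```

```text
pics
scene 509.74702363208405 [-0.13665968  0.          0.          0.          0.        ] [ 1.38686025 -0.17367028  0.68151691] [-0.79215768  0.24945771 -0.55700723]
side 574.1182099889933 [-0.04643012  0.          0.          0.          0.        ] [0.534305   0.90203163 0.65357051] [ 0.0341425  -0.82731181 -0.56070443]
wrist 383.0877446956757 [-0.0326691  0.         0.         0.         0.       ] [ 0.20372772 -0.59403978  0.37369638] [-0.25594231 -0.05769075 -0.96496907]
{'time_s': 0.15, 'q': array([-1.44150617e+00,  4.94067592e-01,  1.34596820e+00, -3.75057991e-06,
        1.30252585e+00, -9.55047501e-02]), 'dq': array([ 1.49614524e-03, -1.90728810e-03, -2.48775860e-03, -1.01426807e-04,
       -5.19575142e-05,  6.28548679e-04]), 'joint_efforts': array([ 1.35280839e-03, -8.82543325e+01, -3.84066796e+01, -3.09674897e-05,
        7.05238534e-03,  1.04120420e-05]), 'position': array([ 0.13928911, -0.60906966,  0.30342731]), 'eef_rot': array([-4.84392949e-04,  9.93689881e-01,  1.12161426e-01, -9.99171300e-06]), 'force': array([-0.18765339, -0.68299288,  0.51559632]), 'ft_torque': array([ 0.05348251,  0.02256047, -0.0054119 ]), 'grip_force': 0.0, 'width': 0.08535879426372947}
```

View pics/scene0.png

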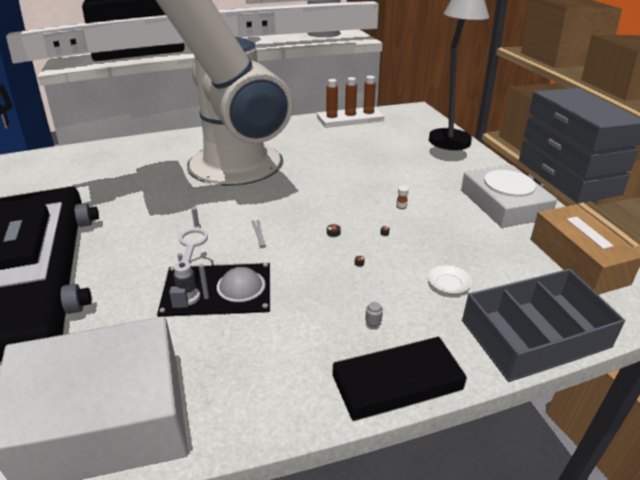

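View pics/side0.png

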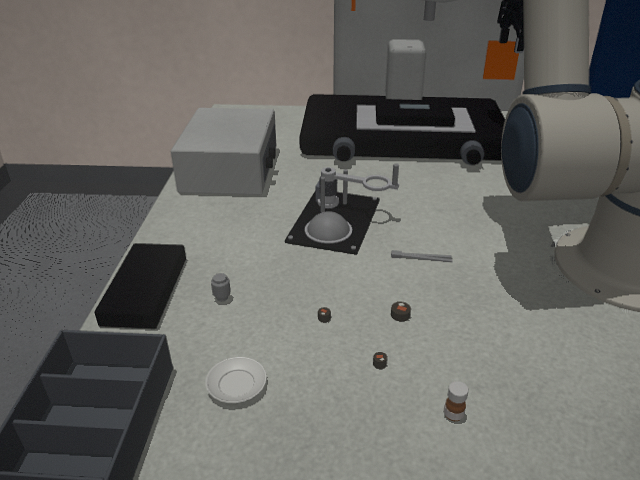

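Scene view: wide puck at (334,230), narrow pucks at (385,230) and (360,260), dome at (240,282), pin at (196,217). In the side view the wide puck is at (401,311), the dome at (328,228) and the pin top at (396,166). The objective, dish, vial and tweezers stand clear of these.

```bash
python3 - <<'E'
from h import *
A=load('scene0');B=load('side0')
a=cv2.imread('pics/scene0.png');b=cv2.imread('pics/side0.png')
def blob(im,uv,r,f):
    u,v=uv; s=im[v-r:v+r,u-r:u+r].astype(int); m=f(s).astype(np.uint8)
    n,l,st,c=cv2.connectedComponentsWithStats(m); i=1+np.argmax(st[1:,4]); return c[i]+[u-r,v-r],st[i]
dark=lambda s:s.max(2)<110
for nm,p,q in (('wide',(334,230),(401,311)),('na',(385,230),(380,360)),('nb',(360,260),(324,315))):
    ca,sa=blob(a,p,14,dark);cb,sb=blob(b,q,16,dark)
    X,e=tri([ray(A,ca),ray(B,cb)]);print(nm,ca,sa[2:],cb,sb[2:],X.round(4),np.round(e,4), onz(A,ca,.008)[:2],onz(B,cb,.008)[:2])
for nm,p,q in (('pintop',(195,210),(396,165)),('pivcap',(182,262),(328,170)),('dometop',(240,272),(328,214)),('ring',(193,238),(377,184)),('vial',(403,197),(457,402)),('obj',(374,315),(221,289)),('dish',(450,281),(237,383)),('tw',(259,234),(421,256))):
    X,e=tri([ray(A,p),ray(B,q)]);print(nm,X.round(4),np.round(e,4))
E
```

```text
wide [333.59183673 231.91836735] [13 11 98] [400.48859935 311.99674267] [ 20  21 307] [0.4468 0.1612 0.0053] [0.0005 0.0005] [0.4514252 0.1599468] [0.44682023 0.16371253]
na [384.32727273 231.47272727] [ 8  9 55] [379.63589744 360.73333333] [ 15  18 195] [0.4842 0.2761 0.0068] [0.0006 0.0006] [0.48493634 0.27522769] [0.48468966 0.27797223]
nb [358.77419355 261.98387097] [ 9 10 62] [324.24242424 315.02424242] [ 14  16 165] [0.5752 0.1757 0.0061] [0.0001 0.0001] [0.57736554 0.1746942 ] [0.57518199 0.17805471]
pintop [ 0.4486 -0.149   0.125 ] [0.0017 0.0017]
pivcap [ 0.5861 -0.1898  0.093 ] [0.0031 0.0031]
dometop [ 0.5825 -0.0833  0.0453] [0.0005 0.0005]
ring [ 0.4829 -0.1617  0.076 ] [0.0011 0.0011]
vial [0.3817 0.3705 0.0286] [0.0002 0.0002]
obj [0.7563 0.1361 0.0228] [0.001 0.001]
dish [0.6947 0.3334 0.0076] [0.0001 0.0001]
tw [ 0.3979 -0.0084  0.0018] [0.0009 0.0009]
```

```bash
python3 - <<'E'
import cv2,numpy as np
a=cv2.imread('pics/scene0.png')[170:330,140:300];b=cv2.imread('pics/side0.png')[140:260,270:430]
a=cv2.resize(a,None,fx=2.5,fy=3,interpolation=3);b=cv2.resize(b,None,fx=2.5,fy=3,interpolation=3)
b=cv2.copyMakeBorder(b,0,480-b.shape[0],0,0,0)
cv2.imwrite('pics/c1.png',np.hstack([a,b]))
E
```

```text
(no output)
```

View pics/c1.png

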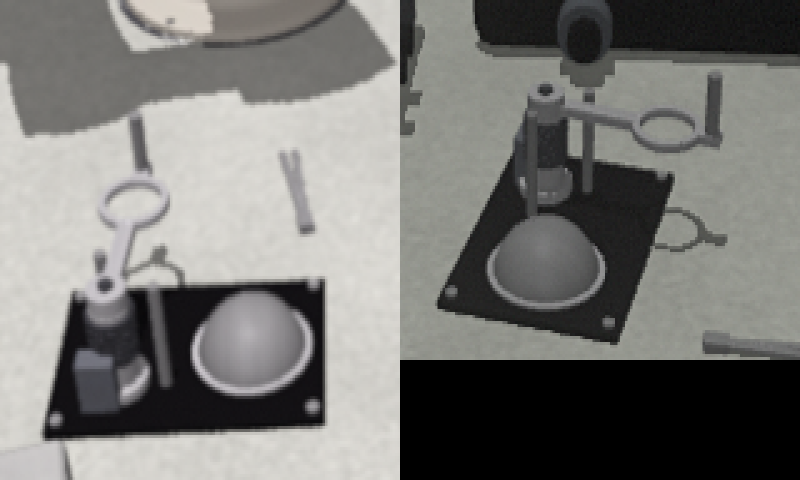

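Crop shows ring arm toward the robot (pin at scene (196,217)), dome free. Checking the tall column behind the machine before the travel.

```bash
python3 - <<'E'
from h import *
A=load('scene0');B=load('side0')
print(tri([ray(A,(88,213)),ray(B,(472,152))]),tri([ray(A,(76,298)),ray(B,(344,150))]))
for uv in ((405,98),(405,42),(425,98),(355,115)):
    c,v=ray(B,uv)
    print(uv,[ (c+v*(y-c[1])/v[1]).round(3) for y in (-.4,-.5,-.6,-.75)])
for X in ((.35,-.35,.3),(.25,-.48,.3),(.45,-.25,.25)): print(proj(B,X),proj(A,X))
E
```

```text
(array([ 0.24276069, -0.40145279,  0.04096254]), [np.float64(0.0007841560906439045), np.float64(0.0007841560906439066)]) (array([ 0.55872075, -0.40656377,  0.03495806]), [np.float64(0.00023311810378703638), np.float64(0.00023311810378700125)])
(405, 98) [array([ 0.418, -0.4  ,  0.176]), array([ 0.409, -0.5  ,  0.139]), array([ 0.4  , -0.6  ,  0.103]), array([ 0.387, -0.75 ,  0.048])]
(405, 42) [array([ 0.428, -0.4  ,  0.306]), array([ 0.42 , -0.5  ,  0.279]), array([ 0.411, -0.6  ,  0.252]), array([ 0.399, -0.75 ,  0.212])]
(425, 98) [array([ 0.371, -0.4  ,  0.177]), array([ 0.359, -0.5  ,  0.141]), array([ 0.346, -0.6  ,  0.104]), array([ 0.328, -0.75 ,  0.049])]
(355, 115) [array([ 0.534, -0.4  ,  0.131]), array([ 0.534, -0.5  ,  0.091]), array([ 0.534, -0.6  ,  0.05 ]), array([ 0.534, -0.75 , -0.01 ])]
[442.38309456  51.82104442] [ 80.54334353 126.84100382]
[478.68848121  37.05130091] [ 24.72864945 118.70186048]
[396.62475357  88.92737105] [134.52928404 162.78863621]
```

View pics/wrist0.png

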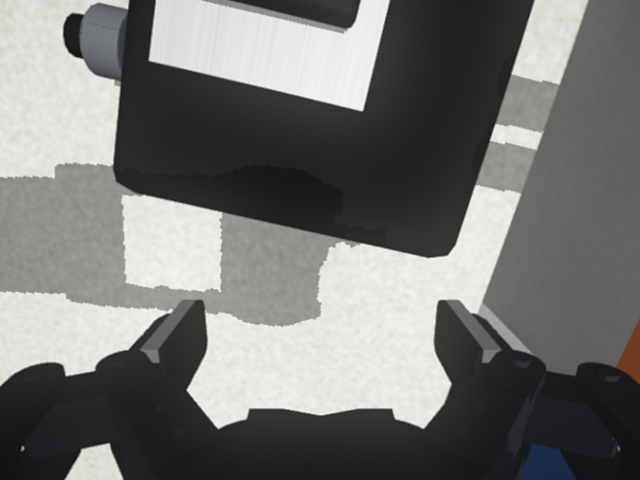

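The machine lies at y < −0.4 and is low; the path from the start leads away from the column. Wrist view: machine top at (300,100), fingers clear. Moving over the dome.

```bash
python3 -m jog '[[[0.4,-0.4,-0.5],0],[[1.4,-1.2,-1],0],[[2.6,-2.1,-1],0],[[3.8,-3,-1],0],[[5,-3.9,-1],0],[[6.2,-4.8,-1],0],[[7.4,-5.7,-1],0],[[8.6,-6.6,-1],0],[[9.8,-7.5,-1],0],[[11,-8.4,-1],0]]'
python3 -m jog '[[[1.2,-0.9,0],0],[[2.4,-1.8,0],0],[[3.6,-2.7,0],0],[[4.8,-3.6,0],0],[[5.6,-4.3,0.2],0],[[6.3,-4.8,0.5],0],[[6.5,-5,0.5],0],[[6.5,-5,0.5],0],[[6.5,-5,0.5],0],[[6.5,-5,0.5],0]]'
python3 - <<'E'
from h import *
snap('wrist','w1'); s=manip.get_state(); print(s['time_s'],s['position'],s['eef_rot'],s['force'])
E
```

```text
time_s: 1.15
position: [0.4057, -0.2885, 0.3339]
eef_rot: [-0.0, 0.994, 0.112, 0.0]
force: [1.0, -0.8, -0.1]
width: 0.0854
grip_force: 0.0
time_s: 2.15
position: [0.561, -0.1013, 0.3193]
eef_rot: [0.0, 0.994, 0.112, 0.0]
force: [0.7, -0.4, -0.4]
width: 0.0855
grip_force: 0.0
2.2 [ 0.56102658 -0.10130322  0.3192506 ] [1.21736758e-04 9.93760399e-01 1.11535812e-01 1.30759489e-04] [-1.07470646  0.86482777  0.35479274]
```

View pics/w1.png

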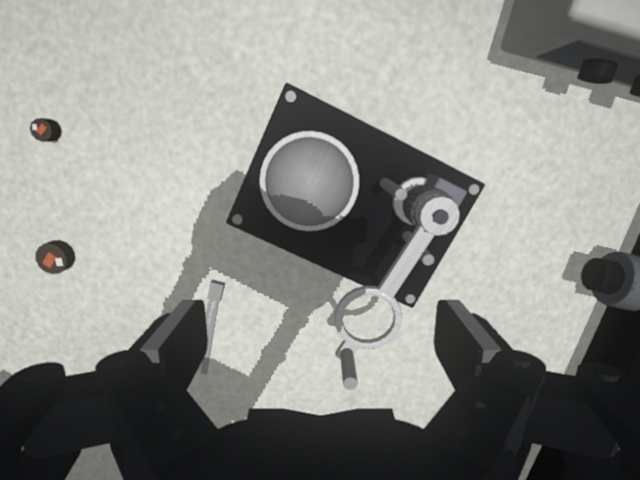

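Wrist view: dome with light base ring centred (310,181), plate screws at (290,97), (474,189), (237,219), (411,299), pivot cap (440,215), ring (367,317), pin top (350,383), wide puck (55,257).

```bash
python3 - <<'E'
from h import *
W=load('w1');A=load('scene0');B=load('side0')
im=cv2.imread('pics/w1.png'); g=cv2.cvtColor(im,6)
# plate screws
sc=[]
for u,v in ((290,97),(474,189),(237,219),(411,299)):
    s=g[v-9:v+10,u-9:u+10]; m=(s>95).astype(np.uint8)
    n,l,st,c=cv2.connectedComponentsWithStats(m); i=l[9,9]; p=c[i]+[u-9,v-9]; X=onz(W,p,.009); sc.append(X); print('screw',p.round(1),st[i,4],X[:2].round(4))
pc=np.mean(sc,0); print('plate ctr',pc)
y=(sc[0]-sc[1]+sc[2]-sc[3])[:2]; y/=np.linalg.norm(y); x=np.array([y[1],-y[0]])
print('y dir',y,'dome from plate',pc[:2]+.05*y, 'pivot',pc[:2]+.03*x-.054*y, 'sides',np.linalg.norm(sc[0]-sc[1]),np.linalg.norm(sc[0]-sc[2]))
# dome base ring
m=((g>150)).astype(np.uint8); mm=np.zeros_like(m); cv2.circle(mm,(310,181),53,1,-1); 
k=np.zeros_like(m);cv2.circle(k,(310,181),41,1,-1); m=m&mm&(1-k)
pts=np.argwhere(m)[:,::-1].astype(np.float32); 
# outer edge: farthest bright pixel per angle
th=np.arctan2(pts[:,1]-181,pts[:,0]-310); r=np.hypot(pts[:,1]-181,pts[:,0]-310)
o=[];
for t in np.arange(-np.pi,np.pi,.1):
    q=np.abs((th-t+np.pi)%(2*np.pi)-np.pi)<.05
    if q.sum()>1: o.append(pts[q][np.argmax(r[q])])
Q=np.array([onz(W,p,.010)[:2] for p in o]); M=np.c_[2*Q,np.ones(len(Q))]
s=np.linalg.lstsq(M,(Q**2).sum(1),rcond=None)[0]; print('base ring ctr',s[:2],'r',np.sqrt(s[2]+s[:2]@s[:2]),len(Q))
for nm,w,a,b in (('pintop',(350,383),(195,209),(396,165)),('piv',(440,215),(181.5,264.5),(328.5,169.5)),('wide',(54,255),(333.6,229),(401,308)),):
    X,e=tri([ray(W,w),ray(A,a),ray(B,b)]);print(nm,X.round(4),np.round(e,4),[tri([ray(W,w),ray(P,p)])[0].round(4) for P,p in((A,a),(B,b))])
print('pin',onz(W,(350,383),.128),'piv',onz(W,(440,215),.091))
E
```

```text
screw [290.2  96. ] 114 [ 0.6563 -0.0505]
screw [473.5 189. ] 92 [ 0.6117 -0.2465]
screw [236.9 219.2] 61 [ 0.5288 -0.0217]
screw [409.8 298.5] 75 [ 0.4843 -0.2175]
plate ctr [ 0.57027516 -0.13402179  0.009     ]
y dir [0.22179899 0.97509241] dome from plate [ 0.58136511 -0.08526717] pivot [ 0.58755079 -0.19333075] sides 0.20099057433369774 0.1306932859001179
base ring ctr [ 0.5821245  -0.08500211] r 0.04849261156376901 44
pintop [ 0.4479 -0.1497  0.1262] [0.0017 0.0018 0.0002] [array([ 0.4482, -0.1496,  0.1263]), array([ 0.4474, -0.1513,  0.1258])]
piv [ 0.5875 -0.1925  0.0907] [0.0013 0.001  0.001 ] [array([ 0.589 , -0.1923,  0.0927]), array([ 0.5878, -0.1932,  0.0893])]
wide [0.4476 0.1602 0.0131] [0.002  0.0011 0.0016] [array([0.4498, 0.1595, 0.0143]), array([0.4476, 0.1594, 0.0124])]
pin [ 0.44843461 -0.15090966  0.128     ] piv [ 0.58891906 -0.19243959  0.091     ]
```

Everything agrees (pin–pivot 146 mm, dome–pivot 108 mm, heights 126, 91 and 45 mm). Moving over the wide puck for a closer look.

```bash
python3 -m jog '[[[-0.1,-0.5,0],0],[[-0.3,-1.7,0.2],0],[[-0.5,-2.9,0.7],0],[[-0.7,-4.1,1.2],0],[[-1,-5.3,1.8],0],[[-1.2,-6.5,2.5],0],[[-1.5,-7.7,3.2],0],[[-1.7,-8.7,3.8],0],[[-1.8,-9.3,4],0],[[-1.8,-9.3,4],0]]'
python3 -m jog '[[[0,0,0],0],[[0,0,0],0],[[0,0,0],0],[[0,0,0],0],[[0,0,0],0],[[0,0,0],0],[[0,0,0],0],[[0,0,0],0],[[0,0,0],0],[[0,0,0],0]]' 60
python3 - <<'E'
from h import *
W,im=snap('wrist','w2'); s=manip.get_state(); print(s['time_s'],s['position'],s['eef_rot'],s['force'])
print(proj(W,[.4476,.16,.016]),proj(W,s['position']-[0,0,.073]))
E
```

```text
time_s: 3.2
position: [0.4447, 0.1611, 0.1983]
eef_rot: [-0.0, 0.994, 0.113, -0.001]
force: [-0.3, -1.1, -0.1]
width: 0.0855
grip_force: 0.0
time_s: 4.2
position: [0.4467, 0.1596, 0.1989]
eef_rot: [0.0, 0.994, 0.112, -0.0]
force: [-0.5, 0.5, -0.4]
width: 0.0598
grip_force: 0.0
4.25 [0.44663938 0.15960628 0.19887456] [-9.67870997e-06  9.93687949e-01  1.12179584e-01 -2.47842491e-05] [-0.38425165  0.06664086 -0.33730742]
[320.41894049 236.39249394] [320.93875761 306.17242573]
```

View pics/w2.png

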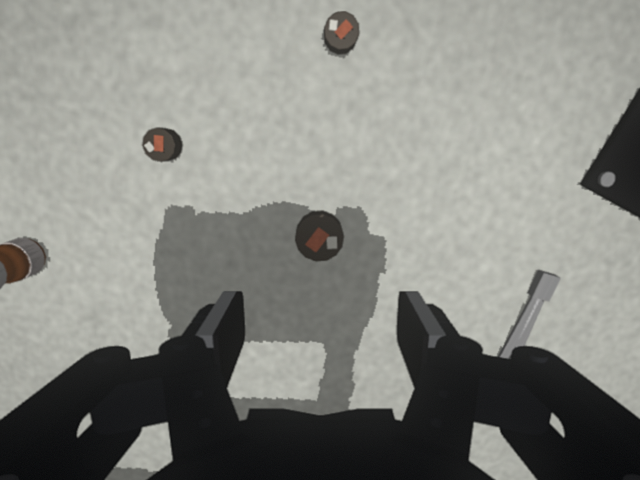

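Puck top at about (319,236), within a pixel or two of the prediction; narrow pucks at (341,33) and (162,144) are far from the fingers.

```bash
python3 - <<'E'
from h import *
W=load('w2'); im=cv2.imread('pics/w2.png').astype(int)
s=im[205:268,285:355]; m=((s.max(2)<80)|(s[:,:,2]-s[:,:,0]>25)|((s.min(2)>0)&False)).astype(np.uint8)
m=cv2.morphologyEx(m,cv2.MORPH_CLOSE,np.ones((9,9)))
c=max(cv2.findContours(m,0,1)[0],key=cv2.contourArea)[:,0]+[285,205]
for z in (.016,.008,):
    Q=np.array([onz(W,p,z)[:2] for p in c.astype(float)]); h=cv2.convexHull(Q.astype(np.float32))
    s2=cv2.minEnclosingCircle(h); print(z,s2,Q.min(0),Q.max(0))
c_=c.mean(0);print(c_)
w1=load('w1'); print(tri([ray(w1,(54,256)),ray(W,(319.5,236))]))
E
```

```text
0.016 ((0.44772499799728394, 0.16093742847442627), 0.017993636429309845) [0.42996016 0.14436076] [0.46512117 0.17731947]
0.008 ((0.44572290778160095, 0.16050337255001068), 0.01855899579823017) [0.42739679 0.14340295] [0.46366874 0.17740301]
[318.85106383 235.70921986]
(array([0.44682321, 0.16051308, 0.01045847]), [np.float64(0.0004869025933391904), np.float64(0.00048690259333912614)])
```

```bash
python3 -m jog '[[[0.04,-0.04,0.4],0],[[0.04,-0.04,1.2],0],[[0.04,-0.04,2],0],[[0.04,-0.04,2.7],0],[[0.04,-0.04,3.3],0],[[0.04,-0.04,3.7],0],[[0.04,-0.04,3.95],0],[[0.04,-0.04,4.1],0],[[0.04,-0.04,4.1],0],[[0.04,-0.04,4.1],0]]'
python3 -m jog '[[[0,0,0],0],[[0,0,0],0],[[0,0,0],0],[[0,0,0],0],[[0,0,0],0],[[0,0,0],0],[[0,0,0],0],[[0,0,0],0],[[0,0,0],0],[[0,0,0],0]]' 20 25
python3 -m jog '[[[0,0,0],0],[[0,0,0],0],[[0,0,0],0],[[0,0,0],0],[[0,0,-0.2],0],[[0,0,-0.6],0],[[0,0,-1.2],0],[[0,0,-2],0],[[0,0,-2.8],0],[[0,0,-3],0]]'
python3 - <<'E'
from h import *
snap('wrist','w3');snap('side','s3')
a=cv2.imread('pics/w3.png')[120:460,120:520];b=cv2.imread('pics/s3.png')[200:370,300:500]
cv2.imwrite('pics/c3.png',np.hstack([a,cv2.resize(b,(400,340))]))
s=manip.get_state(); print(s['time_s'],s['position'],s['width'],s['force'])
E
```

```text
time_s: 5.25
position: [0.4478, 0.1611, 0.0763]
eef_rot: [-0.0, 0.994, 0.112, 0.0]
force: [0.9, 0.2, 0.1]
width: 0.0601
grip_force: 0.0
time_s: 6.25
position: [0.4478, 0.1611, 0.0764]
eef_rot: [-0.0, 0.994, 0.112, 0.0]
force: [-0.6, -0.3, 8.0]
width: 0.0325
grip_force: 24.1
time_s: 7.25
position: [0.4483, 0.1612, 0.1687]
eef_rot: [-0.0, 0.994, 0.112, 0.002]
force: [0.5, -0.1, 0.4]
width: 0.0327
grip_force: 25.0
7.35 [0.4479565  0.16111524 0.16707161] 0.03245777605622449 [ 0.55908101  0.04473179 -0.69653874]
```

View pics/c3.png

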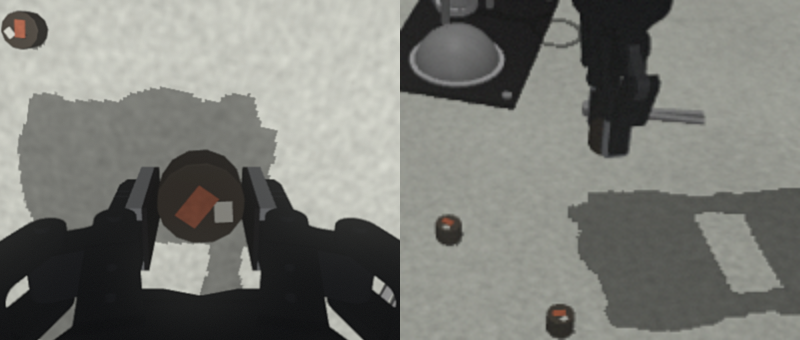

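Puck is held square between the pads, top centre near (320,316) in the full wrist image; level in the side view.

```bash
python3 - <<'E'
from h import *
W=load('w3'); im=cv2.imread('pics/w3.png').astype(int); s=manip.get_state();p=s['position'];print(p)
for uv in ((320.5,316),(320.5,270),(320.5,362)):
  X=onz(W,uv,p[2]-.0764+.016); print(X,X-p)
for y in (268,270,272,274,355,360,364,368): print(y,im[y,318:324].mean(0))
X0=onz(W,(320.5,316),.1067)
d=np.array([.5818,-.0851]);th=2*np.arctan2(s['eef_rot'][2],s['eef_rot'][1]);x=np.array([np.cos(th),np.sin(th)]);y=np.array([np.sin(th),-np.cos(th)])
D=d-p[:2];print(x,y,'units TCP->dome',D@x/.03,D@y/.03,'puck rel tcp tool',(X0[:2]-p[:2])@x,(X0[:2]-p[:2])@y)
E
```

```text
[0.4479565  0.16111524 0.16707161]
[0.449462   0.16167867 0.10667161] [ 0.0015055   0.00056344 -0.0604    ]
[0.46739842 0.1657974  0.10667161] [ 0.01944191  0.00468216 -0.0604    ]
[0.43017066 0.15724873 0.10667161] [-0.01778585 -0.0038665  -0.0604    ]
268 [116.83333333 122.         120.83333333]
270 [62.5        66.16666667 66.66666667]
272 [36.66666667 39.66666667 42.        ]
274 [37.83333333 41.         43.5       ]
355 [41.5 46.  49.5]
360 [39.5        44.33333333 47.5       ]
364 [185.16666667 193.         191.66666667]
368 [186.83333333 195.16666667 194.16666667]
[0.97483065 0.22294663] [ 0.22294663 -0.97483065] units TCP->dome 2.519396134602233 8.995270509739735 puck rel tcp tool 0.0016070701645903266 -0.00021363948080209525
```

```bash
python3 -m jog '[[[0.1,0.3,-0.5],0],[[0.3,1.1,-1],0],[[0.6,2.2,-1],0],[[0.9,3.3,-1],0],[[1.2,4.4,-1],0],[[1.5,5.5,-1],0],[[1.8,6.6,-1],0],[[2.1,7.7,-1],0],[[2.4,8.6,-1],0],[[2.52,9,-1],0]]'
python3 -m jog '[[[0,0,0],0],[[0,0,0],0],[[0,0,0.3],0],[[0,0,0.7],0],[[0,0,1.2],0],[[0,0,1.6],0],[[0,0,2],0],[[0,0,2.1],0],[[0,0,2.1],0],[[0,0,2.1],0]]'
python3 - <<'E'
from h import *
snap('scene','a4');snap('side','s4');snap('wrist','w4')
a=cv2.imread('pics/a4.png')[210:330,160:300];b=cv2.imread('pics/s4.png')[140:260,260:400]
cv2.imwrite('pics/c4.png',np.hstack([cv2.resize(a,(400,343),interpolation=2),cv2.resize(b,(400,343),interpolation=2)]))
s=manip.get_state(); print(s['time_s'],s['position'],s['width'],s['force'])
E
```

```text
time_s: 8.35
position: [0.5822, -0.0874, 0.1947]
eef_rot: [0.0, 0.994, 0.111, -0.0]
force: [-0.3, 0.8, -1.1]
width: 0.0326
grip_force: 25.0
time_s: 9.35
position: [0.5817, -0.0854, 0.1332]
eef_rot: [0.0, 0.994, 0.112, 0.0]
force: [1.2, 0.1, 0.6]
width: 0.0324
grip_force: 25.0
9.5 [ 0.58171381 -0.08542673  0.13340595] 0.032366424345450916 [-0.04774878  0.42082749 -0.38039434]
```

View pics/c4.png

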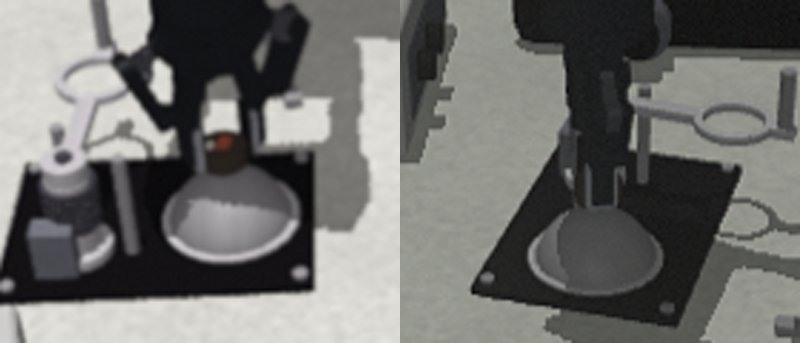

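Puck hangs centred just over the dome in both views (dome centre about (230,215) left, (597,245) right in the crop). Lowering.

```bash
python3 -m jog '[[[0,0,0.08],0],[[0,0,0.16],0],[[0,0,0.24],0],[[0,0,0.3],0],[[0,0,0.34],0],[[0,0,0.36],0],[[0,0,0.36],0],[[0,0,0.36],0],[[0,0,0.36],0],[[0,0,0.36],0]]'
```

```text
time_s: 10.5
position: [0.5815, -0.0853, 0.1222]
eef_rot: [0.0, 0.994, 0.112, 0.0]
force: [-0.1, 0.0, -0.5]
width: 0.0326
grip_force: 25.0
```

```bash
python3 -m jog '[[[0,0,0.01],0],[[0,0,0.02],0],[[0,0,0.03],0],[[0,0,0.03],0],[[0,0,0.03],0],[[0,0,0.03],0],[[0,0,0.03],0],[[0,0,0.03],0],[[0,0,0.03],0],[[0,0,0.03],0]]'
```

```text
time_s: 11.5
position: [0.5815, -0.0853, 0.1213]
eef_rot: [0.0, 0.994, 0.112, 0.0]
force: [-1.8, 0.3, 6.0]
width: 0.0325
grip_force: 25.5
```

Contact (6 N upward). Easing the grip open in small steps.

```bash
Z='[[[0,0,0],0],[[0,0,0],0],[[0,0,0],0],[[0,0,0],0],[[0,0,0],0],[[0,0,0],0],[[0,0,0],0],[[0,0,0],0],[[0,0,0],0],[[0,0,0],0]]'
python3 -m jog '[[[0,0,-0.01],0],[[0,0,-0.01],0],[[0,0,-0.01],0],[[0,0,-0.01],0],[[0,0,-0.01],0],[[0,0,-0.01],0],[[0,0,-0.01],0],[[0,0,-0.01],0],[[0,0,-0.01],0],[[0,0,-0.01],0]]' 20 20
python3 -m jog '[[[0,0,0],0],[[0,0,0],0],[[0,0,0],0],[[0,0,0],0],[[0,0,0],0],[[0,0,0],0],[[0,0,0],0],[[0,0,0],0],[[0,0,0],0],[[0,0,0],0]]' 36
python3 -m jog '[[[0,0,0],0],[[0,0,0],0],[[0,0,0],0],[[0,0,0],0],[[0,0,0],0],[[0,0,0],0],[[0,0,0],0],[[0,0,0],0],[[0,0,0],0],[[0,0,0],0]]' 50
python3 - <<'E'
from h import *
snap('scene','a5');snap('side','s5');snap('wrist','w5')
a=cv2.imread('pics/a5.png')[230:310,190:290];b=cv2.imread('pics/s5.png')[170:250,280:380];w=cv2.imread('pics/w5.png')[200:440,200:440]
cv2.imwrite('pics/c5.png',np.hstack([cv2.resize(a,(270,240),interpolation=2),cv2.resize(b,(270,240),interpolation=2),w]))
E
```

```text
time_s: 12.5
position: [0.5814, -0.0854, 0.1214]
eef_rot: [-0.0, 0.994, 0.112, -0.0]
force: [0.6, -0.5, 1.3]
width: 0.0327
grip_force: 25.2
time_s: 13.5
position: [0.5815, -0.0853, 0.1215]
eef_rot: [-0.0, 0.994, 0.112, -0.0]
force: [0.6, -0.3, 0.1]
width: 0.036
grip_force: 0.0
time_s: 14.5
position: [0.5815, -0.0854, 0.1215]
eef_rot: [0.0, 0.994, 0.112, 0.0]
force: [0.4, 0.1, 0.2]
width: 0.0498
grip_force: 0.0
```

View pics/c5.png

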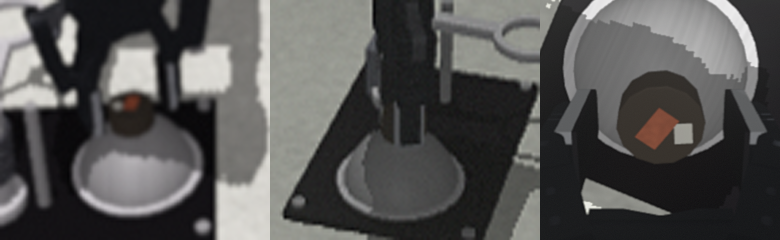

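Puck sits centred and upright on the dome, pads clear by several mm on each side (wrist crop puck at (660,118)). Rising straight up, then over the pin.

```bash
python3 -m jog '[[[0,0,-0.05],0],[[0,0,-0.2],0],[[0,0,-0.5],0],[[0,0,-0.9],0],[[0,0,-1.4],0],[[0,0,-2],0],[[0,0,-2.7],0],[[0,0,-3.4],0],[[0,0,-3.9],0],[[0,0,-4],0]]'
python3 -m jog '[[[-0.3,0.1,0],0],[[-1.1,0.3,0],0],[[-2,0.5,0],0],[[-2.9,0.7,0],0],[[-3.8,0.9,0],0],[[-4.5,1.05,0],0],[[-4.8,1.1,0],0],[[-4.8,1.1,0],0],[[-4.8,1.1,0],0],[[-4.8,1.1,0],0]]' 60
python3 - <<'E'
from h import *
snap('wrist','w6');snap('side','s6')
s=manip.get_state(); print(s['time_s'],s['position'],s['q'])
W=load('w6');print(proj(W,(.448,-.1505,.128)),proj(W,(.5817,-.0854,.061)))
w=cv2.imread('pics/w6.png');b=cv2.imread('pics/s6.png')[140:260,270:430]
cv2.imwrite('pics/c6.png',np.hstack([cv2.resize(w,(480,360)),cv2.resize(b,(320,360),interpolation=2)]))
E
```

```text
time_s: 15.65
position: [0.5822, -0.0855, 0.2442]
eef_rot: [0.001, 0.994, 0.112, 0.002]
force: [-0.0, 0.7, -1.0]
width: 0.05
grip_force: 0.0
time_s: 16.65
position: [0.4492, -0.1494, 0.2414]
eef_rot: [0.0, 0.994, 0.112, 0.0]
force: [0.4, 0.0, 0.4]
width: 0.06
grip_force: 0.0
16.75 [ 0.44902808 -0.14933867  0.24136753] [-4.47399217e-01  3.65423393e-01  1.78789868e+00  8.87178809e-05
  9.88140178e-01  8.97836830e-01]
[322.38863765 275.05522394] [265.02407838   2.39953026]
```

View pics/c6.png

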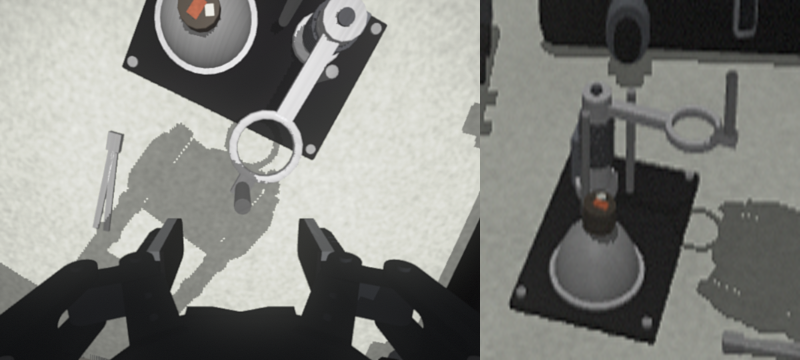

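Puck still balanced (side crop (600,203)); pin top at about (324,273) in the wrist image, 2 px from prediction. Descending and gripping the pin.

```bash
python3 -m jog '[[[-0.02,0.03,0.2],0],[[-0.03,0.05,0.5],0],[[-0.03,0.05,0.9],0],[[-0.03,0.05,1.3],0],[[-0.03,0.05,1.7],0],[[-0.03,0.05,2],0],[[-0.03,0.05,2.2],0],[[-0.03,0.05,2.35],0],[[-0.03,0.05,2.4],0],[[-0.03,0.05,2.4],0]]'
python3 -m jog '[[[0,0,0],0],[[0,0,0],0],[[0,0,0],0],[[0,0,0],0],[[0,0,0],0],[[0,0,0],0],[[0,0,0],0],[[0,0,0],0],[[0,0,0],0],[[0,0,0],0]]' 4 40
python3 -m jog '[[[0,0,0],0],[[0,0,0],0],[[0,0,0],0],[[0,0,0],0],[[0,0,0],0],[[0,0,0],0],[[0,0,0],0],[[0,0,0],0],[[0,0,0],0],[[0,0,0],0]]'
python3 - <<'E'
from h import *
s=manip.get_state(); p=s['position'][:2];print(s['time_s'],s['position'],s['width'],s['force'])
th=2*np.arctan2(s['eef_rot'][2],s['eef_rot'][1]);x=np.array([np.cos(th),np.sin(th)]);y=np.array([np.sin(th),-np.cos(th)])
c=np.array([.5877,-.1930]);r=p-c;print(np.hypot(*r),np.degrees(np.arctan2(r[1],r[0])))
for k in range(0,76,5):
    a=-np.radians(k);R=np.array([[np.cos(a),-np.sin(a)],[np.sin(a),np.cos(a)]]);n=c+R@r;D=n-p
    print(k,n.round(4),(D@x/.03).round(2),(D@y/.03).round(2))
E
```

```text
time_s: 17.75
position: [0.448, -0.1513, 0.1695]
eef_rot: [0.0, 0.994, 0.112, 0.0]
force: [-0.1, 0.0, 0.5]
width: 0.0601
grip_force: 0.0
time_s: 18.75
position: [0.4479, -0.1512, 0.1697]
eef_rot: [0.0, 0.994, 0.112, 0.0]
force: [-0.9, 1.8, 5.8]
width: 0.0105
grip_force: 39.0
time_s: 19.75
position: [0.4479, -0.1512, 0.1697]
eef_rot: [0.0, 0.994, 0.112, 0.0]
force: [-1.0, 1.1, 6.2]
width: 0.0107
grip_force: 39.0
19.75 [ 0.44790235 -0.15122409  0.16965789] 0.01073615662865912 [-1.00421516  1.11197375  6.2141022 ]
0.1459061672102761 163.36221054509286
0 [ 0.4479 -0.1512] 0.0 0.0
5 [ 0.4521 -0.1392] 0.22 -0.36
10 [ 0.4573 -0.1276] 0.48 -0.7
15 [ 0.4635 -0.1165] 0.76 -1.01
20 [ 0.4706 -0.1059] 1.07 -1.3
25 [ 0.4787 -0.0961] 1.41 -1.56
30 [ 0.4875 -0.0869] 1.77 -1.8
35 [ 0.4971 -0.0786] 2.14 -1.99
40 [ 0.5075 -0.0711] 2.53 -2.16
45 [ 0.5184 -0.0646] 2.93 -2.29
50 [ 0.5298 -0.0591] 3.35 -2.39
55 [ 0.5417 -0.0545] 3.77 -2.45
60 [ 0.554 -0.051] 4.19 -2.47
65 [ 0.5665 -0.0486] 4.62 -2.45
70 [ 0.5791 -0.0473] 5.04 -2.4
75 [ 0.5919 -0.0472] 5.45 -2.31
```

```bash
python3 -m jog '[[[0.1,-0.18,0],0.5],[[0.22,-0.36,0],1],[[0.35,-0.53,0],1.5],[[0.48,-0.7,0],2],[[0.62,-0.86,0],2.5],[[0.76,-1.01,0],3],[[0.91,-1.16,0],3.5],[[1.07,-1.3,0],4],[[1.07,-1.3,0],4],[[1.07,-1.3,0],4]]'
python3 - <<'E'
from h import *
s=manip.get_state(); p=s['position'][:2];print(s['width'],s['force'],s['ft_torque'],s['q'][5])
th=2*np.arctan2(s['eef_rot'][2],s['eef_rot'][1]);x=np.array([np.cos(th),np.sin(th)]);y=np.array([np.sin(th),-np.cos(th)])
c=np.array([.5877,-.1930]);r=p-c;print(p,np.degrees(th),np.hypot(*r),np.degrees(np.arctan2(r[1],r[0])))
r*=.146/np.hypot(*r)
for k in range(0,61,5):
    a=-np.radians(k);R=np.array([[np.cos(a),-np.sin(a)],[np.sin(a),np.cos(a)]]);n=c+R@r;D=n-p
    print(k,(D@x/.03).round(2),(D@y/.03).round(2))
E
```

```text
time_s: 20.75
position: [0.4706, -0.1061, 0.1697]
eef_rot: [0.0, 0.998, -0.062, 0.0]
force: [-1.0, -1.5, 6.3]
width: 0.0105
grip_force: 39.1
0.010462801449918535 [-1.03790629 -1.53111315  6.26736158] [-0.23220326  0.3582889   0.02742791] 1.3495072137258306
[ 0.47055272 -0.10607189] -7.096386532856359 0.1458765923934863 143.4230627690316
0 -0.0 -0.0
5 0.22 -0.36
10 0.48 -0.7
15 0.76 -1.02
20 1.07 -1.31
25 1.41 -1.57
30 1.76 -1.8
35 2.14 -2.0
40 2.53 -2.16
45 2.93 -2.3
50 3.34 -2.39
55 3.76 -2.45
60 4.19 -2.47
```

```bash
python3 -m jog '[[[0.1,-0.18,0],0.5],[[0.22,-0.36,0],1],[[0.35,-0.53,0],1.5],[[0.48,-0.7,0],2],[[0.62,-0.86,0],2.5],[[0.76,-1.02,0],3],[[0.91,-1.17,0],3.5],[[1.07,-1.31,0],4],[[1.24,-1.44,0],4.5],[[1.41,-1.57,0],5]]'
python3 -m jog '[[[0.1,-0.18,0],0.5],[[0.22,-0.36,0],1],[[0.35,-0.53,0],1.5],[[0.48,-0.7,0],2],[[0.62,-0.86,0],2.5],[[0.76,-1.02,0],3],[[0.91,-1.17,0],3.5],[[1.07,-1.31,0],4],[[1.07,-1.31,0],4],[[1.07,-1.31,0],4]]'
python3 - <<'E'
from h import *
s=manip.get_state(); p=s['position'][:2];r=p-[.5877,-.193]
print(s['time_s'],p,s['width'],s['force'],np.hypot(*r),163.4-np.degrees(np.arctan2(r[1],r[0])))
E
```

```text
time_s: 21.75
position: [0.5183, -0.0646, 0.1697]
eef_rot: [0.0, 0.961, -0.277, -0.0]
force: [-2.5, -3.2, 5.8]
width: 0.011
grip_force: 39.2
time_s: 22.75
position: [0.5663, -0.0486, 0.1696]
eef_rot: [0.0, 0.898, -0.439, -0.0]
force: [-4.8, -2.2, 7.1]
width: 0.0107
grip_force: 39.4
22.75 [ 0.56626037 -0.04860083] 0.010681499596066318 [-4.82234007 -2.24860964  7.14825077] 0.14598211529828967 64.95472022530572
```

```bash
python3 -m jog '[[[0.05,-0.09,0],0.25],[[0.1,-0.18,0],0.5],[[0.16,-0.27,0],0.75],[[0.2,-0.32,0],0.9],[[0.22,-0.36,0],1],[[0.22,-0.36,0],1],[[0.22,-0.36,0],1],[[0.22,-0.36,0],1],[[0.22,-0.36,0],1],[[0.22,-0.36,0],1]]'
python3 - <<'E'
from h import *
s=manip.get_state(); p=s['position'][:2];r=p-[.5877,-.193]
print(s['time_s'],p,s['width'],s['force'],np.hypot(*r),163.4-np.degrees(np.arctan2(r[1],r[0])))
snap('side','s7');b=cv2.imread('pics/s7.png')[140:260,260:420]
a=snap('scene','a7')[1][200:320,150:310,::-1]
cv2.imwrite('pics/c7.png',np.hstack([cv2.resize(a,(400,300),interpolation=2),cv2.resize(b,(400,300),interpolation=2)]))
E
```

```text
time_s: 23.75
position: [0.5786, -0.0472, 0.1697]
eef_rot: [0.0, 0.878, -0.478, -0.0]
force: [-4.1, -2.7, 6.6]
width: 0.0105
grip_force: 39.3
23.75 [ 0.578621   -0.04722908] 0.010510480218904964 [-4.12163979 -2.71507001  6.55982604] 0.14605337430474982 69.83606843488683
```

View pics/c7.png

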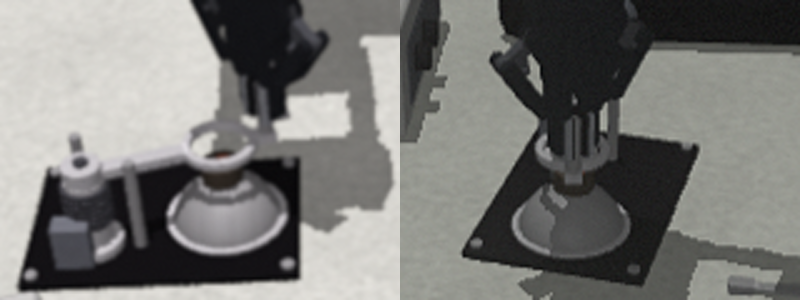

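Ring stands over the balanced puck (left crop (220,150)). The force hasn't risen yet, so I'll press on gently until the stop is felt.

```bash
python3 -m jog '[[[0.01,-0.02,0],0],[[0.01,-0.04,0],0],[[0.02,-0.06,0],0],[[0.02,-0.06,0],0],[[0.02,-0.06,0],0],[[0.02,-0.06,0],0],[[0.02,-0.06,0],0],[[0.02,-0.06,0],0],[[0.02,-0.06,0],0],[[0.02,-0.06,0],0]]'
```

```text
time_s: 24.85
position: [0.58, -0.0471, 0.1696]
eef_rot: [0.001, 0.878, -0.478, -0.001]
force: [-6.9, -6.3, 8.4]
width: 0.011
grip_force: 39.6
```

```bash
python3 -m jog '[[[0.01,-0.02,0],0],[[0.01,-0.03,0],0],[[0.01,-0.03,0],0],[[0.01,-0.03,0],0],[[0.01,-0.03,0],0],[[0.01,-0.03,0],0],[[0.01,-0.03,0],0],[[0.01,-0.03,0],0],[[0.01,-0.03,0],0],[[0.01,-0.03,0],0]]'
python3 - <<'E'
from h import *
s=manip.get_state(); p=s['position'][:2];r=p-[.5877,-.193]
print(s['time_s'],p,s['width'],s['force'],163.4-np.degrees(np.arctan2(r[1],r[0])))
a=snap('scene','a8')[1][200:320,150:310,::-1];b=snap('side','s8')[1][140:260,260:420,::-1]
for n,o,t in (('a7','a8',(slice(255,300),slice(225,250))),('s7','s8',(slice(195,225),slice(310,345)))):
    print(np.abs(cv2.imread(f'pics/{n}.png')[t].astype(int)-cv2.imread(f'pics/{o}.png')[t]).mean())
E
```

```text
time_s: 25.85
position: [0.5804, -0.047, 0.1695]
eef_rot: [0.001, 0.878, -0.478, -0.001]
force: [-11.0, -9.8, 11.5]
width: 0.0109
grip_force: 40.0
25.85 [ 0.58037177 -0.04699733] 0.01091907589835131 [-11.03970251  -9.83450849  11.49475596] 70.52659839109832
4.991407407407407
6.161269841269841
```

The stop is clear: force rises steeply while the arm barely moves. I've viewed 11 pictures, one over the limit of 10, so I'll check the puck numerically instead.

```bash
python3 - <<'E'
from h import *
def red(f,box):
    u0,u1,v0,v1=box; s=cv2.imread(f'pics/{f}.png')[v0:v1,u0:u1].astype(int); m=s[:,:,2]-s[:,:,0]>18
    q=np.argwhere(m); return len(q),(q.mean(0)[::-1]+[u0,v0]).round(1) if len(q) else None
A=load('a8');B=load('s8');print('expected puck top',proj(A,(.5817,-.0854,.061)),proj(B,(.5817,-.0854,.061)),'side face',proj(B,(.5817,-.0684,.05)))
for f in ('a5','a7','a8'): print(f,red(f,(215,265,240,290)))
for f in ('s6','s7','s8'): print(f,red(f,(300,350,185,225)))
s=manip.get_state();print(s['time_s'],s['force'],abs(s['dq']).max())
E
```

```text
expected puck top [238.04020987 265.5264549 ] [328.33552203 207.01171543] side face [327.88810912 216.14585234]
a5 (34, array([238.3, 263.7]))
a7 (8, array([238.5, 261.5]))
a8 (14, array([238.2, 262. ]))
s6 (30, array([329.9, 207.6]))
s7 (1, array([333., 209.]))
s8 (2, array([332.5, 209. ]))
25.95 [-12.38690742  -9.01492901  11.37876476] 0.0013060133773861052
```

The puck is unchanged, the ring arm is pressed on its stop and the robot is still, so I'm handing in.

```bash
python3 -c "
from plant import manip
print(manip.close_job())"
```

```text
the job is handed in; nothing more can be done
None
```

The wide puck is balanced on the dome and let go, the ring arm is gripped by its pin and pressed on its stop over it, and the job was handed in at about 26 s; the result was not reported, and I viewed 11 pictures, one over the limit of 10.

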